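# Load two sample vials and hold the hand monitor over them

## Robot

A 7-joint arm with a two-finger parallel gripper is mounted at the origin on the work surface. World frame = base frame: x ahead of the robot, y to its left, z up, the work surface at z = 0. Lengths are in m, angles in rad, forces in N, time in s.
With the tool pointing down it reaches from about 0.425 to 0.875 m from the base axis. Payload 4.7 kg.
Tool frame: the origin (TCP) lies midway between the tips of the shut fingers; the grasp point (between the pads) lies bot.grip_depth behind it (bot.grip_depth is the distance from the TCP to the grasp point, in m); z points along the fingers, y is the line along which they close (so a half turn about z gives the same grasp; the last joint's range is limited). The gripper opens to 85 mm and grips with 20 to 120 N. Pads are 22 mm wide; open, the fingers measure 114 mm over their backs; the gripper's body (76 mm by 85 mm) begins 54 mm behind the grasp point. The pads swing forward as they close: fully open they stand 13 mm farther back than shut.
Start: joints at [-1.279, 0.321, -0.07, 1.45, 0.023, 1.371, -0.057], TCP at [0.178, 0.625, 0.193] pointing down, gripper open.
Joint ranges: [-2.86, 2.86], [-0.3, 2.09], [-1.38, 1.24], [0.06, 2.45], [-1.56, 4.7], [0.09, 2.05], [-2.69, 2.69]. Speed limits (rad/s): [2.57, 2.57, 3.14, 3.14, 3.14, 3.14, 3.14].

## Interface

Orientations are given as a unit quaternion [w, x, y, z].
In Python, from rig import bot, vision, job gives the robot as it stands.
- The arm moves only by the tool play_rows, never from a script. Its argument "moves" is one flat list of numbers, 4 for each row, row after row: the shift along the tool's x, y, z in mm, then the turn about the tool's z in degrees. A call has 1 to 8 rows; each row shifts and turns the commanded pose from where the row before left it, along the tool's axes as they then stand; what a row does not reach is not made up. A row lasts 1/10 s, in which the tool goes at most 50 mm and 8.59 degrees, less where a joint would pass 70% of its speed; a pose out of reach is approached as far as the arm can. A call is refused whole if a number of a shift passes 50 or a number of a turn 8.59, either way. A call with a gripper value outside its range is refused whole. "fingers" is the finger opening in mm, from 0 to 85.4, set as the call begins (left out, the last holds). The fingers move at their own pace and stop on an object; the grip force is fixed at half the most. Time passes only in rows, so rows that do not move let the fingers close. It gives the time, the measured TCP pose, the force, the opening and the grip force at its end, in the units of the state.
- bot.get_state(): the state, without advancing time (a new reading comes with each control period).
- vision.snapshot(name): name is "side" or "top"; returns a dict with "color" (480x640x3 uint8, blue, green, red), "range_z" (480x640 float32, m along the optical axis (not along the pixel's ray), 0 where there is no reading), "fx", "fy", "cx", "cy" (pixels), "k1" (the pictures are not rectified: a ray, as slopes to the right and down, at radius r is drawn at 1 + k1 r^2 times it, then the intrinsics apply), "R" (3x3) and "t" (3): a world point X has camera coordinates R X + t. Camera axes: x right, y down, z forward; pixel columns grow to the right and rows downward; lengths in m; the calibration is good to about 2 mm. A picture is of the moment at which its call begins.
- job.finish_job(): hands the job in; it is judged then, once.
The state is a dict: "time_s": time; "qpos": joint angles; "joint_vel": joint speeds; "effort": joint torques, N m; "ee_pos": TCP position; "eef_rot": TCP orientation; "contact_force": force on the tool from outside, world axes, zero at the start; "ft_torque": the same for the moment, N m; "gripper_width": finger opening in m; "gripper_force": force on a finger pad.
Only numpy, scipy, OpenCV 4.12 (cv2) and the standard library are available. Lean on these libraries where they do the work, as an engineer would, in place of code of your own. Each camera call takes 0.05 s, during which the arm holds its last target. There are 200 camera calls.

## Task

Stand the two white capped sample vials upright in the two bores of the aluminium holder, one after the other, each right down to the bottom. Then take the hand monitor by its handle, carry it over the low brick wall without bumping the wall, the holder or the vials, and finish while still holding it: still and level, centred over the two vials with its length along the holder, its underside about 10 mm above the caps and not touching them. Do not knock the vials over, and leave the other things on the bench where they are.

Things in the scene. Friction and masses are not known exactly. Their poses are not given: they have to be found in the camera images.
- vial_a_center (a point): one of two identical capped sample vials: upright white plastic cylinder 27 mm in diameter and 60 mm tall, the top 16 mm being the grey cap of the same diameter; 20 to 50 g. Loose, stands on the bench. The point is its centre, 30 mm above its underside; z is its long axis (up).
- vial_b_center (a point): the other sample vial, identical to the first (either may go in either bore); centre point, 30 mm above its underside.
- holder: sample holder: fixed aluminium block 136 (x) x 66 (y) x 30 (z) mm with two blind bores in its top, 64 mm apart along its long x axis (at x = -32 and +32 mm). Origin at the centre of its underside, on the bench; z up.
- holder_hole0 (a point): centre of the mouth of the bore at -x in the holder, on the block's top face (30 mm above the bench). Bore 30 mm in diameter, 20 mm deep: a seated vial stands on the bore's floor, 10 mm above the bench, and sticks out 40 mm.
- holder_hole1 (a point): centre of the mouth of the other bore (at +x), same size.
- holder_caps (a point): point above the middle of the holder at the height of the tops of the caps of seated vials, 70 mm above the bench; axes as the holder's (x along its length).
- monitor_grip (a point): centre of the hand monitor's black handle bar: 104 mm long (x), 18 wide (y), 20 high, 66 mm above the monitor's underside, on two posts 14 mm thick at x = -42 and +42 mm, 32 mm of free space below it. The monitor, loose, 0.25 to 0.45 kg, starts flat on the bench across the wall from the holder.
- monitor_window (a point): centre of the underside (sensing window) of the hand monitor: a grey flat box 130 (x) x 62 (y) x 24 (z) mm under its handle bar, centre of mass under the bar's middle; x along its length, z up. Either way round is as good.
- wall: low wall of two grey painted shielding bricks, fixed on the bench between the monitor and the holder: 300 (x) x 50 (y) x 90 (z) mm. Origin at the centre of its underside, x along the wall.
- jar: bystander: short wide amber jar with black lid, 46 mm in diameter, 46 mm tall, standing in one row with the vials. Origin at its underside.
- spatula: bystander: thin steel lab spatula 180 mm long, 12 mm wide, lying flat near the robot.
- beaker: bystander: glass beaker 66 mm in diameter, 75 mm tall, beyond the wall's far end. Origin at its underside.
- bottle_a: bystander: amber bottle 68 mm in diameter, 130 mm tall, at the far side. Origin at its underside.
- bottle_b: bystander: white bottle 60 mm in diameter, 120 mm tall, at the far side. Origin at its underside.
- pot: bystander: dark steel pot with a smaller top, 60 mm in diameter, 50 mm tall. Origin at its underside.
- cap_tray: bystander: open blue tray 110 x 80 x 30 mm, near the robot on its left. Origin at its underside.
Mind the look-alikes: they are no part of the job. Leave any orange look-alike of the part that bears vial_b_center alone. What is shaped like the part that bears monitor_grip but blue is not meant.

How it is judged:
On the way, in this order (a step that is already met when the one before it is completed fails the run):
1. one vial seated in a bore and let go ((((horizontal distance between vial_a_center and holder_hole0 below 0.004 m and z of vial_a_center in the frame of holder below 0.044 m and angle between vial_a_center's own z axis and vertical below 0.12 rad) and contact force between vial_a and the fingers below 0.05 N) or ((horizontal distance between vial_a_center and holder_hole1 below 0.004 m and z of vial_a_center in the frame of holder below 0.044 m and angle between vial_a_center's own z axis and vertical below 0.12 rad) and contact force between vial_a and the fingers below 0.05 N) or ((horizontal distance between vial_b_center and holder_hole0 below 0.004 m and z of vial_b_center in the frame of holder below 0.044 m and angle between vial_b_center's own z axis and vertical below 0.12 rad) and contact force between vial_b and the fingers below 0.05 N) or ((horizontal distance between vial_b_center and holder_hole1 below 0.004 m and z of vial_b_center in the frame of holder below 0.044 m and angle between vial_b_center's own z axis and vertical below 0.12 rad) and contact force between vial_b and the fingers below 0.05 N))), for 0.2 s.
2. both vials seated, one in each bore, and let go ((((horizontal distance between vial_a_center and holder_hole0 below 0.004 m and z of vial_a_center in the frame of holder below 0.044 m and angle between vial_a_center's own z axis and vertical below 0.12 rad) and (horizontal distance between vial_b_center and holder_hole1 below 0.004 m and z of vial_b_center in the frame of holder below 0.044 m and angle between vial_b_center's own z axis and vertical below 0.12 rad)) or ((horizontal distance between vial_a_center and holder_hole1 below 0.004 m and z of vial_a_center in the frame of holder below 0.044 m and angle between vial_a_center's own z axis and vertical below 0.12 rad) and (horizontal distance between vial_b_center and holder_hole0 below 0.004 m and z of vial_b_center in the frame of holder below 0.044 m and angle between vial_b_center's own z axis and vertical below 0.12 rad))) and contact force between each of vial_a, vial_b and the fingers below 0.05 N), for 0.2 s.
3. the monitor passes above the wall (z of monitor_window in the frame of wall above 0.09 m and y of monitor_window in the frame of wall between -0.06 and 0.06 m and x of monitor_window in the frame of wall between -0.2 and 0.2 m).
At the end, for the whole second after the job is handed in: Vials let go in separate bores (4 mm off axis, 4 mm off floor, 0.12 rad tilt at most); monitor held, under 20 mm/s, underside 3 to 20 mm above cap level, within 10 mm of the holder middle, 0.12 rad of its length and 0.10 rad of level, not touching vials, holder or wall (all of step 2 and z of monitor_window in the frame of holder_caps between 0.003 and 0.02 m and horizontal distance between monitor_window and holder_caps below 0.01 m and angle between the x axis of monitor_window and the x axis of holder_caps, either way round below 0.12 rad and angle between monitor_window's own z axis and vertical below 0.1 rad and contact force between monitor and the fingers above 1 N and linear speed of monitor below 0.02 m/s and contact force between monitor and vial_a below 0.05 N and contact force between monitor and vial_b below 0.05 N and contact force between monitor and holder below 0.05 N and contact force between monitor and wall below 0.05 N); the arm keeps its last pose, push and grip.
It fails at once if a vial is knocked over (tilted over 0.7 rad) (angle between any of vial_a_center, vial_b_center's own z axis and vertical above 0.7 rad).
It fails at once if the monitor bumps a vial, the holder or the wall (over 1 N) (contact force between monitor and vial_a above 1 N or contact force between monitor and vial_b above 1 N or contact force between monitor and holder above 1 N or contact force between monitor and wall above 1 N).
It fails at once if another thing on the bench is moved by over 30 mm (distance of any of jar, spatula, beaker, bottle_a, bottle_b, pot, cap_tray from where it was at the start of the episode above 0.03 m).
It also fails if it takes over 72 s, if anything falls off the work surface, if the arm or the gripper's body presses on something with over 40 N, if the wrist force passes 120 N, or if a joint passes its speed limit or range.

## Working session

There is one attempt and no reset: what is moved stays moved. The work goes in short steps, Python scripts to look and compute and a tool call to move; the robot and the scene stay as the last step left them, time stands still between calls to the robot, and variables do not carry over. Pictures are saved under pics/ and viewed, at most 10 in all, crops included, and the job is handed in when it is done.

Besides the shell and the picture viewer there is one more tool, called after "Request:" as a command line: name --argument value ..., lists and objects as JSON in quotes. play_rows: Moves the arm, as the interface text tells. Its arguments: {"type":"object","properties":{"moves":{"type":"array","items":{"type":"number"}},"fingers":{"type":"number"}},"required":["moves"]}

```bash
mkdir -p pics; cat > h.py <<'E'
import numpy as np,cv2
from rig import bot,vision,job
def snap(n,f=None):
    s=vision.snapshot(n)
    if f: cv2.imwrite('pics/'+f,s['color'])
    return s
def rays(s,uv):
    K=np.array([[s['fx'],0,s['cx']],[0,s['fy'],s['cy']],[0,0,1.]])
    d=np.array([s['k1'],0,0,0,0.])
    p=cv2.undistortPoints(np.array(uv,float).reshape(-1,1,2),K,d).reshape(-1,2)
    R=np.array(s['R']);t=np.array(s['t'])
    return -R.T@t, np.c_[p,np.ones(len(p))]@R
def plane(s,uv,z):
    c,d=rays(s,uv); return c+d*((z-c[2])/d[:,2])[:,None]
def cloud(s):
    v,u=np.mgrid[:480,:640]
    c,d=rays(s,np.c_[u.ravel(),v.ravel()])
    return (c+d*s['range_z'].reshape(-1,1)).reshape(480,640,3)
E
python3 - <<'E'
from h import *
for n in('top','side'):
    s=snap(n,n+'0.png'); c,_=rays(s,[[0,0]]); print(n,c,s['k1'],s['fx'],np.round(s['R'],3))
st=bot.get_state(); print(st['ee_pos'],st['eef_rot'],bot.grip_depth,st['gripper_width'],st['time_s'])
E
```

```text
top [0.3914191  0.02681141 1.40817339] -0.0277067044771316 541.3197507226264 [[ 0.016 -1.    -0.004]
 [-0.991 -0.016 -0.13 ]
 [ 0.13   0.006 -0.992]]
side [ 0.3407851  -0.94367532  0.73729092] 0.009133444694282592 555.9457179233962 [[ 0.972 -0.236  0.009]
 [-0.123 -0.538 -0.834]
 [ 0.202  0.809 -0.552]]
[0.17813125 0.62455457 0.19223097] [-6.22286682e-05  1.38420990e-01  9.90373111e-01 -8.52893652e-04] 0.0187 0.08465842968557588 0.1
```

View pics/top0.png

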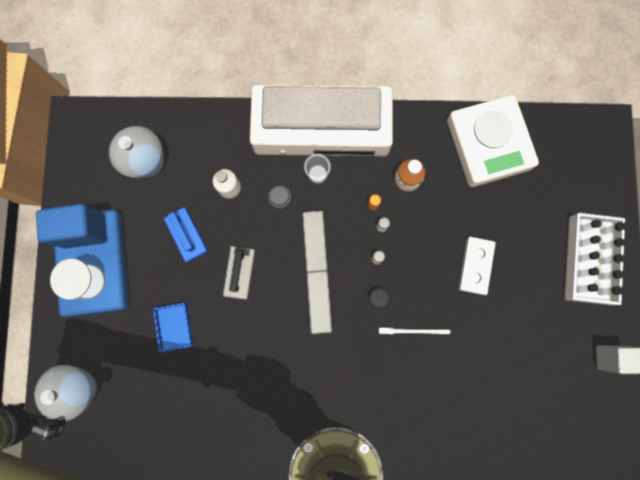

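View pics/side0.png

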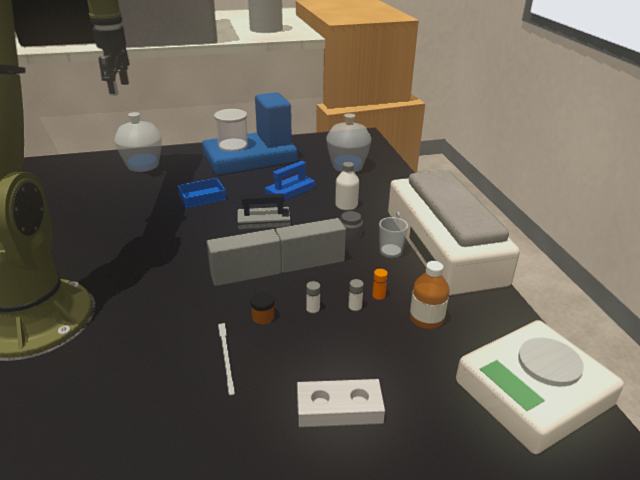

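Top view candidates:
- **Vials:** white (383,224) and (378,257). The orange look-alike is at (375,202) and the dark jar at (379,297), neither of which I want.
- **Monitor:** the grey one with the black bar at (239,272). The blue one at (185,235) is the look-alike.
- **Holder:** white/aluminium block with two bores at (478,265).

Next I measure these and check them in a crop.

```bash
cat > meas.py <<'E'
from h import *
s=snap('top'); P=cloud(s); S=snap('side'); Q=cloud(S)
crop=cv2.resize(s['color'][190:310,200:520],(800,300),interpolation=cv2.INTER_CUBIC)
cv2.imwrite('pics/crop1.png',crop)
def rep(name,m,off=(0,0)):
    p=P[m]; c,(w,h),a=cv2.minAreaRect(p[:,:2].astype(np.float32)*1000)
    print(name,len(p),'rect mm',np.round(c,1),np.round((w,h),1),round(a,1),'med z',np.round(np.median(p[:,2])*1000,1),'mean',np.round(p.mean(0)*1000,1))
def win(u0,v0,du,dv):
    m=np.zeros((480,640),bool); m[v0-dv:v0+dv,u0-du:u0+du]=1; return m
def Qw(x,y,r,lo,hi,name):
    d=np.hypot(Q[...,0]-x,Q[...,1]-y); m=(d<r)&(Q[...,2]>lo)&(Q[...,2]<hi); p=Q[m]
    if len(p)<5: print(name,'side none',len(p));return
    print(name,'side',len(p),'min',np.round(p.min(0)*1000),'max',np.round(p.max(0)*1000),'mean',np.round(p.mean(0)*1000,1))
Z=P[...,2]
for n,u,v in(('va',383,224),('vb',378,257),('orange',375,202),('jar',379,297)):
    m=win(u,v,14,14)&(Z>.04); rep(n,m)
    x,y=P[m][:,:2].mean(0); Qw(x,y,.03,.053,.07,n)
m=win(478,265,28,36)&(Z>.022)&(Z<.04); rep('holder top',m); x,y=P[m][:,:2].mean(0); Qw(x,y,.09,.025,.036,'holder')
m=win(239,272,22,36)&(Z>.012)&(Z<.04); rep('mon box',m)
m=win(239,272,22,36)&(Z>.05); rep('mon bar',m); x,y=P[m][:,:2].mean(0); Qw(x,y,.07,.06,.09,'bar')
m=win(318,272,20,75)&(Z>.075); rep('wall',m)
E
python3 meas.py
```

```text
va 108 rect mm [519.5 -42.3] [ 27.5 289.8] 56.2 med z 59.3 mean [ 619.  -109.9  107.9]
va side 130 min [ 618. -128.   53.] max [644. -97.  64.] mean [ 629.8 -116.4   60. ]
vb 104 rect mm [476.6 -37.4] [ 26.8 211.6] 45.8 med z 59.0 mean [ 541.1 -101.    71.1]
vb side 126 min [ 532. -117.   53.] max [557. -86.  65.] mean [ 544.5 -103.8   60.2]
orange 104 rect mm [543.4 -41.4] [ 26.5 332.1] 70.4 med z 59.9 mean [683.3 -90.9  71.3]
orange side 123 min [ 676. -107.   53.] max [703. -78.  64.] mean [687.8 -93.7  60. ]
jar 243 rect mm [427.1 -48.1] [ 41.7 163.2] 15.0 med z 46.2 mean [ 442.  -104.3   57.4]
jar side none 0
holder top 1199 rect mm [ 528.3 -356.9] [ 69.1 134.5] 79.6 med z 30.3 mean [ 528.2 -356.5   30.3]
holder side 2560 min [ 457. -403.   25.] max [ 602. -313.   36.] mean [ 528.5 -359.4   31.1]
mon box 877 rect mm [502.  253.6] [ 63.9 127.8] 82.7 med z 23.6 mean [499.3 249.5  23.5]
mon bar 351 rect mm [436.8 166.6] [278.7  93.7] 53.4 med z 74.7 mean [496.8 244.2 123.3]
bar side 393 min [451. 236.  60.] max [553. 268.  81.] mean [501.5 250.2  71.8]
wall 2464 rect mm [502.7  51.6] [296.5  50. ] 5.2 med z 89.7 mean [499.9  51.3  96.1]
```

View pics/crop1.png

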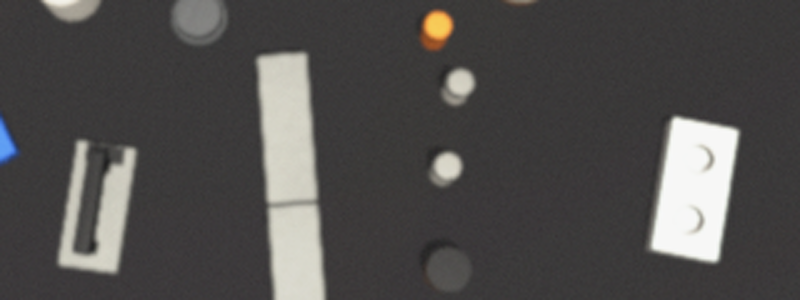

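```bash
cat > meas2.py <<'E'
from h import *
def lumin(s): return s['color'].astype(float).mean(2)
def capT(s,u,v,z=.06,hz=.006,r=14):
    """cap centre: rays of depth-selected cap-top pixels, cast onto plane z"""
    P=cloud(s); m=np.zeros((480,640),bool); m[v-r:v+r,u-r:u+r]=1
    m&=abs(P[...,2]-z)<hz
    v_,u_=np.nonzero(m); p=plane(s,np.c_[u_,v_],z); p=p[np.hypot(*(p[:,:2]-np.median(p[:,:2],0)).T)<.018]
    return cv2.minEnclosingCircle(p[:,:2].astype(np.float32)*1000),np.round(p.mean(0)*1000,1),len(p)
if __name__=='__main__':
    T=snap('top');S=snap('side')
    for n,u,v,U,V in(('va',383,224,356,285),('vb',378,257,313,287)):
        print(n,'top',capT(T,u,v),'side',capT(S,U,V))
    for nm,s,box in(('top',T,(455,232,500,300)),('side',S,(290,375,390,430))):
        x0,y0,x1,y1=box; L=lumin(s)[y0:y1,x0:x1]; P=cloud(s)[y0:y1,x0:x1]
        m=(abs(P[...,2]-.03)<.007)
        if nm=='side': m=(abs(P[...,2]-.032)<.005)
        m=(m).astype(np.uint8)
        cs,_=cv2.findContours(m,cv2.RETR_EXTERNAL,cv2.CHAIN_APPROX_NONE); c=max(cs,key=cv2.contourArea).reshape(-1,2)+[x0,y0]
        p=plane(s,c,.03); print(nm,'holder',cv2.minAreaRect(p[:,:2].astype(np.float32)*1000))
        b=cv2.resize(s['color'][y0:y1,x0:x1],None,fx=8,fy=8,interpolation=cv2.INTER_CUBIC); cv2.imwrite(f'pics/hold_{nm}.png',b[:600,:800])
    # monitor bar, wall
    P=cloud(T); m=np.zeros((480,640),bool); m[236:308,215:262]=1
    for n,z in(('box',.024),('bar',.076)):
        k=m&(abs(P[...,2]-z)<.007); v,u=np.nonzero(k); p=plane(T,np.c_[u,v],z); print(n,cv2.minAreaRect(p[:,:2].astype(np.float32)*1000),p.mean(0))
    Q=cloud(S); k=(Q[...,2]>.068)&(Q[...,2]<.085)&(np.hypot(Q[...,0]-.5,Q[...,1]-.25)<.07)
    v,u=np.nonzero(k);p=plane(S,np.c_[u,v],.076);print('bar side',cv2.minAreaRect(p[:,:2].astype(np.float32)*1000),p.mean(0))
    m[:]=0;m[205:340,295:340]=1;k=m&(abs(P[...,2]-.09)<.007); v,u=np.nonzero(k); p=plane(T,np.c_[u,v],.09); print('wall',cv2.minAreaRect(p[:,:2].astype(np.float32)*1000))
E
python3 meas2.py; python3 -c "
import cv2,numpy as np
a=cv2.imread('pics/hold_top.png');b=cv2.imread('pics/hold_side.png');print(a.shape,b.shape)
o=np.zeros((600,800,3),np.uint8);o[:544,:360]=a[:544];b=cv2.resize(b,(430,int(b.shape[0]*430/b.shape[1])));o[:b.shape[0],370:]=b;cv2.imwrite('pics/hold.png',o)"
```

```text
va top (((628.6912841796875, -115.30538940429688), 13.489997863769531), array([ 628.9, -115. ,   60. ]), 86) side (((630.212890625, -115.70144653320312), 17.33777618408203), array([ 630.1, -115.5,   60. ]), 123)
vb top (((543.1624755859375, -103.04512786865234), 13.269639015197754), array([ 543.4, -102.9,   60. ]), 86) side (((544.7359619140625, -102.60059356689453), 17.143619537353516), array([ 544.9, -102.8,   60. ]), 121)
top holder ((528.1728515625, -355.90972900390625), (69.52229309082031, 135.1112823486328), 79.29387664794922)
side holder ((529.1045532226562, -357.4906921386719), (71.53414154052734, 136.16705322265625), 79.6933822631836)
box ((501.5596618652344, 252.73739624023438), (63.10826873779297, 127.46442413330078), 82.42279052734375) [0.49966682 0.24987036 0.024     ]
bar ((501.6313171386719, 252.95277404785156), (18.741437911987305, 100.92475891113281), 82.5798110961914) [0.50075658 0.25317799 0.076     ]
bar side ((501.7027893066406, 247.88815307617188), (37.7495002746582, 101.76805114746094), 84.00048828125) [0.50081018 0.24964548 0.076     ]
wall ((502.41058349609375, 51.61021423339844), (295.7366027832031, 49.79257583618164), 5.169521331787109)
(544, 360, 3) (440, 800, 3)
```

View pics/hold.png

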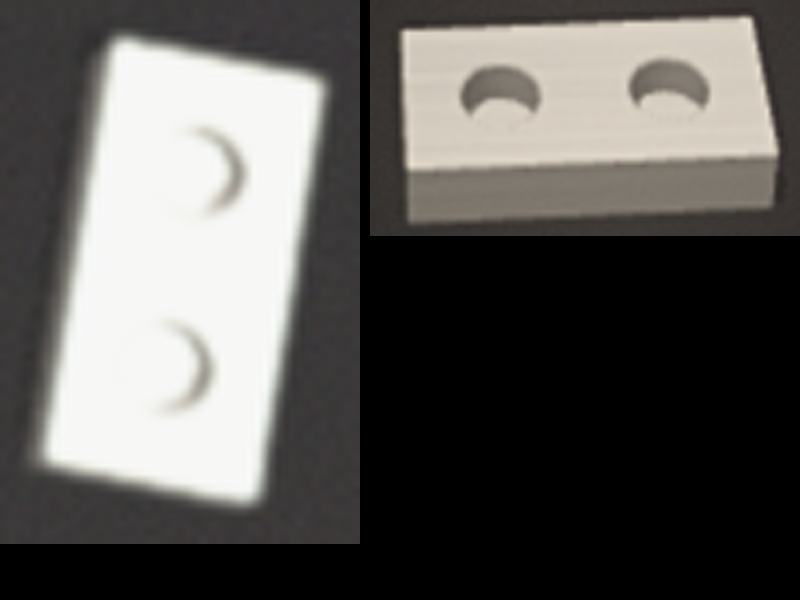

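```bash
cat > go.py <<'E'
import sys
from h import *
from scipy.spatial.transform import Rotation as Ro
# usage: go.py x y z yaw_of_tool_y(deg)  -> turn first, then shift in turned tool axes (mm)
x,y,z,yaw=map(float,sys.argv[1:5]); st=bot.get_state(); w=st['eef_rot']
R=Ro.from_quat([w[1],w[2],w[3],w[0]]).as_matrix()
cur=np.degrees(np.arctan2(R[1,1],R[0,1])); turn=-((yaw-cur+90)%180-90)
R2=R@Ro.from_euler('z',turn,degrees=True).as_matrix()
d=np.array([x,y,z])-np.array(st['ee_pos'])*1000
print('cur',np.round(np.array(st['ee_pos'])*1000,1),'yaw',round(cur,2),'tilt',np.round(R[:2,2],4),'turn',round(turn,2),'shift',np.round(R2.T@d,1),'w',st['gripper_width'],'t',st['time_s'])
E
python3 - <<'E'
from h import *
for n,(x0,y0,x1,y1) in(('top',(450,228,505,304)),('side',(290,372,392,432))):
    s=snap(n); g=cv2.GaussianBlur(s['color'],(0,0),.7)[y0:y1,x0:x1].mean(2)
    g=cv2.resize(g,None,fx=8,fy=8,interpolation=cv2.INTER_CUBIC)
    hi=np.percentile(g,85); lo=np.percentile(g,5); th=(hi+lo)/2 if n=='top' else None
    if th is None: th=(np.median(g[g>hi*.9])+140)/2
    m=(g>th).astype(np.uint8); m=cv2.morphologyEx(m,cv2.MORPH_CLOSE,np.ones((9,9)))
    c=max(cv2.findContours(m,cv2.RETR_EXTERNAL,cv2.CHAIN_APPROX_NONE)[0],key=cv2.contourArea).reshape(-1,2)
    px=(c+.5)/8-.5+[x0,y0]
    p=plane(s,cv2.convexHull(px.astype(np.float32)).reshape(-1,2),.03)
    print(n,lo,hi,th,cv2.minAreaRect(p[:,:2].astype(np.float32)*1000))
E
python3 go.py 629.3 -115.2 110 81
```

```text
top 56.41703569398572 246.66666666666663 151.54185118032618 ((528.4989013671875, -357.98529052734375), (71.26354217529297, 141.1259765625), 79.6438217163086)
side 51.992226753756405 204.14865272721894 171.83213057058552 ((529.2233276367188, -355.5890808105469), (65.93009948730469, 135.45138549804688), 79.64616394042969)
cur [178.3 625.  193.1] yaw 74.09 tilt [ 0.     -0.0002] turn -6.91 shift [-561.3 -660.5   83.3] w 0.08586545032137487 t 0.4
```

Request:
play_rows --moves '[0,0,0,-6.9,-31.2,-36.7,0,0,-31.2,-36.7,0,0,-31.2,-36.7,0,0,-31.2,-36.7,0,0,-31.2,-36.7,0,0,-31.2,-36.7,0,0,-31.2,-36.7,0,0]'

```text
time_s: 1.2
ee_pos: [0.3545, 0.3354, 0.1936]
eef_rot: [0.0, 0.079, 0.997, 0.0]
contact_force: [0.6, -0.3, -0.3]
gripper_width: 0.0859
gripper_force: 0.0
```

Request:
play_rows --moves '[-31.2,-36.7,0,0,-31.2,-36.7,0,0,-31.2,-36.7,0,0,-31.2,-36.7,0,0,-31.2,-36.7,0,0,-31.2,-36.7,0,0,-31.2,-36.7,0,0,-31.2,-36.7,0,0]'

```text
time_s: 2.0
ee_pos: [0.5551, 0.0064, 0.1937]
eef_rot: [0.001, 0.078, 0.997, 0.0]
contact_force: [0.6, 1.1, 0.3]
gripper_width: 0.0853
gripper_force: 0.0
```

Request:
play_rows --moves '[-31.2,-36.7,0,0,-31.2,-36.7,0,0,-31.2,-36.7,30,0,0,0,20,0,0,0,0,0,0,0,0,0]'

```text
time_s: 2.6
ee_pos: [0.6264, -0.1094, 0.1469]
eef_rot: [-0.0, 0.078, 0.997, 0.0]
contact_force: [0.4, 0.1, 0.7]
gripper_width: 0.0855
gripper_force: 0.0
```

```bash
python3 go.py 629.5 -115.3 28 81
```

```text
cur [ 626.4 -109.4  146.9] yaw 81.05 tilt [-0.0006  0.0008] turn 0.05 shift [ -4.1  -5.5 118.9] w 0.0854639303051037 t 2.6
```

Request:
play_rows --moves '[-4.1,-5.5,20,0,0,0,25,0,0,0,0,0,0,0,0,0]'

```text
time_s: 3.0
ee_pos: [0.6302, -0.1151, 0.1034]
eef_rot: [0.001, 0.078, 0.997, 0.0]
contact_force: [0.2, 0.6, 0.5]
gripper_width: 0.0853
gripper_force: 0.0
```

```bash
python3 go.py 629.5 -115.3 28 81
```

```text
cur [ 630.2 -115.1  103.4] yaw 81.1 tilt [0.0015 0.0008] turn 0.1 shift [ 0.8 -0.4 75.4] w 0.0853006738249622 t 3.0
```

Request:
play_rows --moves '[0,0,30,0,0,0,25,0,0,0,20,0,0,0,0,0,0,0,0,0]'

```text
time_s: 3.5
ee_pos: [0.631, -0.1162, 0.0288]
eef_rot: [0.001, 0.078, 0.997, 0.0]
contact_force: [1.2, -0.2, 1.3]
gripper_width: 0.0856
gripper_force: 0.0
```

Request:
play_rows --moves '[0,0,0,0,0,0,0,0,0,0,0,0,0,0,0,0,0,0,0,0,0,0,0,0,0,0,0,0]' --fingers 15

```text
time_s: 4.2
ee_pos: [0.6296, -0.1165, 0.0267]
eef_rot: [-0.0, 0.079, 0.997, 0.0]
contact_force: [-0.3, -0.2, 0.0]
gripper_width: 0.0155
gripper_force: 0.0
```

```bash
python3 go.py 629.5 -115.3 28 81; python3 - <<'E'
from h import *
a=snap('side')['color'][210:330,290:410];b=snap('top')['color'][180:300,320:440]
cv2.imwrite('pics/g1.png',np.hstack([cv2.resize(i,(400,400)) for i in(a,b)]))
E
```

```text
cur [ 629.6 -116.5   26.7] yaw 80.98 tilt [-0.0001  0.0001] turn -0.02 shift [ 0.3  1.2 -1.3] w 0.015536156967768307 t 4.2
```

View pics/g1.png

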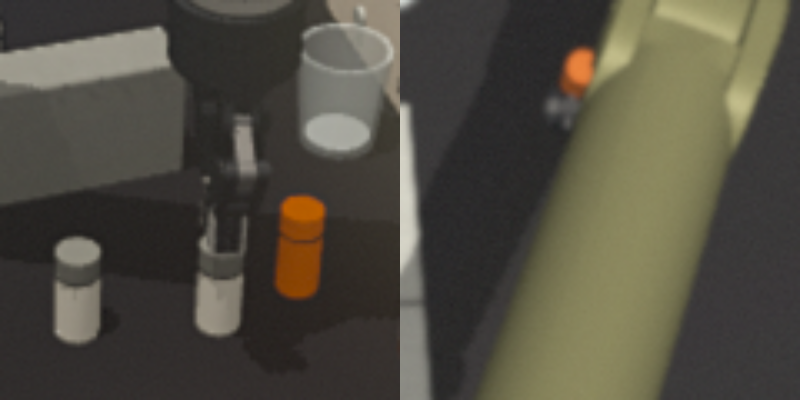

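The side view shows the vial upright at crop (220,290), with a finger in front of its cap. The reading is 15.5 mm at 0 N, though, so it doesn't look gripped. I'll check the finger in 3D before moving.

```bash
python3 - <<'E'
from h import *
s=snap('side');Q=cloud(s)*1000
for r in range(236,312,4): print(r,[tuple(int(k) for k in Q[r,c]) for c in (345,350,354,358,362,366)])
print(bot.get_state())
E
```

```text
236 [(651, 42, 70), (615, -105, 169), (609, -146, 195), (615, -150, 197), (622, -151, 197), (629, -152, 196)]
240 [(652, 43, 59), (610, -121, 171), (615, -128, 174), (615, -150, 188), (622, -152, 189), (629, -155, 190)]
244 [(673, 109, 2), (606, -132, 170), (614, -133, 169), (615, -151, 181), (623, -151, 179), (629, -155, 181)]
248 [(668, 90, 4), (607, -133, 161), (616, -127, 156), (614, -156, 175), (622, -154, 173), (629, -157, 174)]
252 [(665, 80, 0), (616, -106, 133), (615, -132, 150), (615, -154, 165), (620, -163, 170), (631, -152, 161)]
256 [(660, 61, 2), (611, -121, 135), (618, -126, 136), (620, -141, 146), (619, -168, 165), (638, -136, 140)]
260 [(655, 46, 2), (618, -102, 111), (615, -134, 134), (609, -174, 162), (616, -176, 162), (622, -180, 164)]
264 [(651, 31, 2), (662, 30, 1), (614, -139, 128), (608, -179, 157), (615, -181, 157), (623, -180, 156)]
268 [(647, 18, 0), (657, 13, 2), (612, -146, 124), (612, -170, 141), (620, -167, 138), (627, -171, 140)]
272 [(642, 1, 2), (654, 2, 0), (611, -152, 119), (618, -153, 119), (625, -155, 119), (632, -158, 120)]
276 [(638, -12, 3), (
[... 928 characters left out ...]
y([-0.30416779,  0.47288429,  0.56915674,  1.67617192, -0.28272581,
        1.07573725,  1.76412801]), 'joint_vel': array([ 0.00060961, -0.00103894, -0.0009517 ,  0.00225361, -0.00068647,
        0.00012635, -0.00166515]), 'effort': array([ 8.21982303e-05, -4.77300596e+01,  8.23185503e+00, -2.71244109e+01,
        1.21719606e-02,  2.34659739e-03, -4.32120055e-05]), 'ee_pos': array([ 0.62959216, -0.11655275,  0.02673433]), 'eef_rot': array([-4.31262510e-05,  7.86266292e-02,  9.96904133e-01,  1.91844444e-05]), 'contact_force': array([ 0.93189035, -0.68459016, -0.55463   ]), 'ft_torque': array([-0.01361419,  0.02355109,  0.00794754]), 'gripper_force': 0.0, 'gripper_width': 0.014961524805518423}
```

```bash
cat >> h.py <<'E'
def proj(s,X):
    K=np.array([[s['fx'],0,s['cx']],[0,s['fy'],s['cy']],[0,0,1.]])
    return cv2.projectPoints(np.atleast_2d(np.array(X,float)),cv2.Rodrigues(np.array(s['R']))[0],np.array(s['t']),K,np.array([s['k1'],0,0,0,0.]))[0].reshape(-1,2)
E
python3 - <<'E'
from h import *
s=snap('side')
print(proj(s,[[.178,.625,.193],[.178,.625,.25],[.6296,-.1165,.027],[.6296,-.1165,.06],[.6296,-.1165,.1]]))
im=cv2.imread('pics/side0.png')
a=im[20:140,60:180].copy(); b=s['color'][180:320,290:430].copy()
cv2.imwrite('pics/cmp.png',np.hstack([cv2.resize(i,(400,400),interpolation=cv2.INTER_CUBIC) for i in(a,b)]))
E
```

```text
[[123.00125704 107.78838987]
 [119.1154183   87.37328284]
 [355.45601827 297.40518727]
 [356.25437401 284.42770538]
 [357.25867569 268.1123178 ]]
```

View pics/cmp.png

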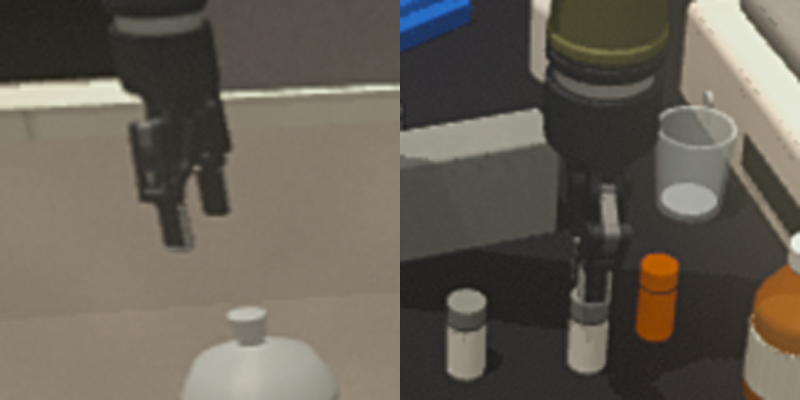

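The right crop shows the front fingertip ending at about (593,298), just above the cap. In the start view the tips are also about 40 mm higher than the reported TCP. So the real tips sit roughly 40 mm above where the pose says. I'll open, lower in part, and measure the tip by depth.

Request:
play_rows --moves '[0,0,0,0,0,0,0,0,0,0,0,0,0,0,0,0,0,0,0,0]' --fingers 85

```text
time_s: 4.9
ee_pos: [0.6296, -0.1165, 0.0268]
eef_rot: [0.0, 0.079, 0.997, 0.0]
contact_force: [-0.1, -0.5, 0.2]
gripper_width: 0.0846
gripper_force: 0.0
```

```bash
cat > tip.py <<'E'
from h import *
# front finger in side view: points in front (-y) of TCP, within 14 mm in x
st=bot.get_state();e=np.array(st['ee_pos']);s=snap('side');Q=cloud(s);w=st['gripper_width']
m=(abs(Q[...,0]-e[0])<.03)&(Q[...,1]<e[1]-w/2-.002)&(Q[...,1]>e[1]-w/2-.035)&(Q[...,2]>e[2]-.02)&(Q[...,2]<e[2]+.12)&(Q[...,2]>.012)
p=Q[m]*1000
print('tcp',np.round(e*1000,1),'w',w,'n',m.sum())
for z in range(int(e[2]*1000)-20,int(e[2]*1000)+110,6):
    k=p[(p[:,2]>=z)&(p[:,2]<z+6)]
    if len(k): print(z,len(k),np.round(np.median(k,0)),np.round(k[:,0].min()),np.round(k[:,0].max()))
E
python3 tip.py
```

```text
tcp [ 629.6 -116.5   26.8] w 0.08458679539639763 n 299
78 14 [ 622. -164.   81.] 614.0 633.0
84 18 [ 618. -167.   87.] 611.0 632.0
90 33 [ 621. -169.   93.] 612.0 632.0
96 28 [ 619. -170.   99.] 611.0 632.0
102 30 [ 618. -170.  105.] 611.0 633.0
108 21 [ 620. -171.  111.] 612.0 631.0
114 1 [ 625. -176.  114.] 625.0 625.0
120 4 [ 609. -166.  125.] 609.0 614.0
126 47 [ 616. -186.  130.] 606.0 632.0
132 70 [ 620. -186.  134.] 606.0 632.0
```

Request:
play_rows --moves '[0,1.2,20,0,0,0,18,0,0,0,0,0,0,0,0,0]'

```text
time_s: 5.35
ee_pos: [0.6292, -0.1154, -0.0119]
eef_rot: [-0.001, 0.079, 0.997, -0.0]
contact_force: [-0.8, 0.0, 0.5]
gripper_width: 0.0851
gripper_force: 0.0
```

```bash
python3 tip.py | head -5
```

```text
tcp [ 629.2 -115.4  -11.9] w 0.08512966156732706 n 277
41 12 [ 621. -164.   43.] 612.0 631.0
47 23 [ 619. -166.   50.] 611.0 633.0
53 30 [ 620. -168.   55.] 611.0 633.0
59 22 [ 620. -168.   62.] 611.0 632.0
```

As predicted, the open tips are at z≈41, so the 40 mm offset holds. Closing now.

Request:
play_rows --moves '[0,0,0,0,0,0,0,0,0,0,0,0,0,0,0,0,0,0,0,0,0,0,0,0,0,0,0,0]' --fingers 15

```text
time_s: 6.1
ee_pos: [0.6303, -0.1154, -0.0107]
eef_rot: [0.0, 0.079, 0.997, 0.0]
contact_force: [0.7, -0.2, 2.9]
gripper_width: 0.0253
gripper_force: 58.9
```

Request:
play_rows --moves '[0,0,-30,0,0,0,-40,0,0,0,0,0]'

```text
time_s: 6.4
ee_pos: [0.6336, -0.1166, 0.0642]
eef_rot: [0.005, 0.079, 0.997, -0.0]
contact_force: [1.9, -0.2, 1.3]
gripper_width: 0.0255
gripper_force: 58.9
```

```bash
python3 go.py 497.2 -350.1 58 79.65
```

```text
cur [ 633.6 -116.6   64.2] yaw 80.96 tilt [ 0.0091 -0.001 ] turn 1.31 shift [  92.3 -254.2    5.2] w 0.025533854367659824 t 6.4
```

```bash
python3 go.py 560.2 -361.6 50 79.65
```

```text
cur [ 633.6 -116.6   64.2] yaw 80.96 tilt [ 0.0091 -0.001 ] turn 1.31 shift [  28.3 -254.2   13.8] w 0.025533854367659824 t 6.4
```

Request:
play_rows --moves '[0,0,0,1.3,4,-36,0,0,4,-36,0,0,4,-36,0,0,4,-36,0,0,4,-36,0,0,4,-37,5,0,4,-37,8,0]'

```text
time_s: 7.2
ee_pos: [0.5556, -0.3609, 0.0441]
eef_rot: [-0.001, 0.09, 0.996, 0.0]
contact_force: [0.5, -0.0, -0.9]
gripper_width: 0.0256
gripper_force: 59.0
```

Request:
play_rows --moves '[0,0,0,0,0,0,0,0,0,0,0,0]'

```text
time_s: 7.5
ee_pos: [0.5569, -0.3583, 0.0445]
eef_rot: [-0.001, 0.089, 0.996, 0.001]
contact_force: [0.4, 0.5, 0.2]
gripper_width: 0.0256
gripper_force: 59.1
```

```bash
python3 go.py 560.2 -361.6 50 79.65; python3 - <<'E'
from h import *
s=snap('side');b=s['color'][330:440,280:420]
cv2.imwrite('pics/hov.png',cv2.resize(b,(700,550),interpolation=cv2.INTER_CUBIC))
Q=cloud(s)
for z in range(48,92,6):
    z/=1000
    m=(abs(Q[...,2]-z)<.003)&(abs(Q[...,0]-.56)<.03)&(abs(Q[...,1]+.37)<.03)
    p=Q[m]*1000; print(z,len(p),np.round([p[:,0].min(),p[:,0].max(),np.median(p[:,0]),p[:,1].min()]) if len(p) else '')
E
```

```text
cur [ 556.9 -358.3   44.5] yaw 79.74 tilt [-0.0013  0.002 ] turn 0.09 shift [-3.8 -2.6 -5.5] w 0.02560681327769696 t 7.5
0.048 0 
0.054 2 [ 546.  552.  549. -368.]
0.06 36 [ 544.  567.  553. -372.]
0.066 45 [ 544.  570.  554. -372.]
0.072 41 [ 544.  568.  551. -373.]
0.078 18 [ 544.  563.  551. -373.]
0.084 18 [ 543.  562.  545. -379.]
0.09 23 [ 543.  563.  545. -384.]
```

View pics/hov.png

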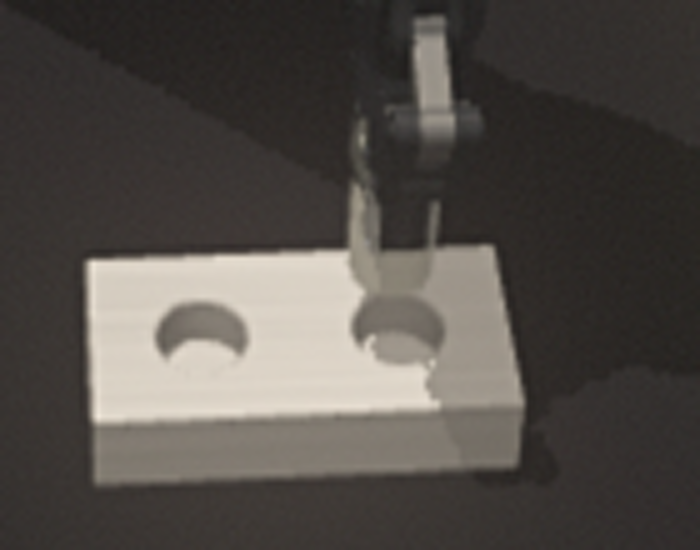

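```bash
python3 - <<'E'
from h import *
s=snap('side')
f=lambda c,r:[280+c/5-.4,330+r/5-.4]
print('bore pts',np.round(plane(s,[f(350,328),f(445,328),f(397.5,293),f(397.5,364),f(155,335),f(248,335),f(201,300),f(201,371)],.03)*1000,1))
print('expected bore1 px',[( (u-280+.4)*5,(v-330+.4)*5) for u,v in proj(s,[[.5602,-.3616,.03],[.4972,-.350,.03]])])
st=bot.get_state()
print('vial bottom px for tcp',[((u-280+.4)*5,(v-330+.4)*5) for u,v in proj(s,[[.5569,-.3583,.0557],[.5569-.0135*.97,-.3583+.0135*.24,.0557],[.5569+.0135*.97,-.3583-.0135*.24,.0557],[.5567-.0135*.22,-.3583-.0135*.97,.0557]])])
E
```

```text
bore pts [[ 545.5 -358.    30. ]
 [ 575.7 -365.    30. ]
 [ 565.  -347.4   30. ]
 [ 556.2 -375.6   30. ]
 [ 483.1 -346.3   30. ]
 [ 512.5 -353.2   30. ]
 [ 501.2 -335.5   30. ]
 [ 494.1 -364.    30. ]]
expected bore1 px [(np.float64(396.3923029390479), np.float64(328.4990860444482)), (np.float64(199.97308865144345), np.float64(335.9232044343595))]
vial bottom px for tcp [(np.float64(387.59229917753385), np.float64(267.8663920908404)), (np.float64(345.5924794481466), np.float64(267.45177741147995)), (np.float64(429.5926849455212), np.float64(268.2839473966284)), (np.float64(390.2401115646511), np.float64(300.35426682093555))]
```

Request:
play_rows --moves '[-3.3,-2.6,10,0,0,0,10,0,0,0,0,0,0,0,0,0]'

```text
time_s: 8.0
ee_pos: [0.5592, -0.3629, 0.025]
eef_rot: [-0.001, 0.09, 0.996, 0.0]
contact_force: [-0.2, -0.0, 0.3]
gripper_width: 0.0257
gripper_force: 59.1
```

```bash
cat > vc.py <<'E'
import sys
from h import *
# vial column edges in side view at height z (mm): bright/shade contrast against holder is poor, so use depth on the body
st=bot.get_state();e=np.array(st['ee_pos']);s=snap('side');Q=cloud(s)
m=(abs(Q[...,0]-e[0])<.022)&(Q[...,1]<e[1]+.012)&(Q[...,1]>e[1]-.0165)&(Q[...,2]>.037)&(Q[...,2]<e[2]+.04+.012)
v,u=np.nonzero(m)
for r in range(v.min(),v.max()+1):
    k=u[v==r]
    if len(k)>8:
        p=Q[r,k[k.size//2]]; q=plane(s,[[(k.min()+k.max())/2,r]],p[2])[0]
        print(r,k.min(),k.max(),(k.min()+k.max())/2,'pred axis col',np.round(proj(s,[[e[0],e[1],p[2]]])[0,0],1),'y/z front',np.round(p[1:]*1000))
E
python3 vc.py; python3 go.py 559.7 -361.5 -1.2 79.65
```

```text
391 351 367 359.0 pred axis col 359.5 y/z front [-378.   60.]
392 351 367 359.0 pred axis col 359.3 y/z front [-376.   55.]
393 351 367 359.0 pred axis col 359.2 y/z front [-376.   53.]
394 352 367 359.5 pred axis col 359.2 y/z front [-376.   50.]
395 352 366 359.0 pred axis col 359.0 y/z front [-375.   46.]
396 353 366 359.5 pred axis col 359.0 y/z front [-375.   44.]
397 354 365 359.5 pred axis col 358.9 y/z front [-376.   43.]
398 355 363 359.0 pred axis col 358.8 y/z front [-374.   38.]
cur [ 559.5 -363.3   25.5] yaw 79.68 tilt [-0.0004  0.0001] turn 0.03 shift [ 0.1  1.8 26.8] w 0.025165905149619826 t 8.05
```

Request:
play_rows --moves '[-0.5,1.3,0,0,0,0,5,0,0,0,4,0,0,0,0,0]'

```text
time_s: 8.45
ee_pos: [0.5598, -0.3617, 0.0159]
eef_rot: [-0.001, 0.09, 0.996, 0.0]
contact_force: [-1.0, 0.6, -0.2]
gripper_width: 0.0255
gripper_force: 59.1
```

Request:
play_rows --moves '[0,0,3,0,0,0,3,0,0,0,0,0]'

```text
time_s: 8.75
ee_pos: [0.56, -0.362, 0.0102]
eef_rot: [-0.0, 0.09, 0.996, 0.0]
contact_force: [0.3, -0.4, 0.0]
gripper_width: 0.0254
gripper_force: 59.1
```

Request:
play_rows --moves '[0,0,4,0,0,0,4,0,0,0,2,0,0,0,0,0]'

```text
time_s: 9.15
ee_pos: [0.56, -0.362, 0.0002]
eef_rot: [-0.0, 0.09, 0.996, 0.0]
contact_force: [1.0, 0.4, -0.3]
gripper_width: 0.0257
gripper_force: 59.1
```

Request:
play_rows --moves '[0,0,1,0,0,0,0,0]'

```text
time_s: 9.35
ee_pos: [0.5603, -0.3622, -0.0002]
eef_rot: [0.0, 0.09, 0.996, 0.0]
contact_force: [0.3, 0.1, -0.3]
gripper_width: 0.0255
gripper_force: 59.1
```

Request:
play_rows --moves '[0,0,0,0,0,0,0,0,0,0,0,0,0,0,0,0]' --fingers 60

```text
time_s: 9.75
ee_pos: [0.5604, -0.3622, -0.0001]
eef_rot: [0.0, 0.09, 0.996, -0.0]
contact_force: [-0.2, -0.4, 0.1]
gripper_width: 0.0601
gripper_force: 0.0
```

Request:
play_rows --moves '[0,0,-25,0,0,0,-45,0,0,0,0,0]' --fingers 85

```text
time_s: 10.05
ee_pos: [0.5638, -0.3653, 0.0764]
eef_rot: [0.005, 0.09, 0.996, -0.002]
contact_force: [0.6, 0.2, 0.0]
gripper_width: 0.0854
gripper_force: 0.0
```

```bash
python3 go.py 544.0 -102.9 70 79.65; python3 - <<'E'
from h import *
from meas2 import capT
s=snap('side'); u,v=proj(s,[[.5602,-.3616,.07]])[0].astype(int); print(u,v,capT(s,u,v,.07,.005)); Q=cloud(s)
print(np.round(np.percentile(Q[(np.hypot(Q[...,0]-.56,Q[...,1]+.362)<.02)&(Q[...,2]<.09)][:,2],[50,80,90,97])*1000,1))
E
```

```text
cur [ 563.8 -365.3   76.4] yaw 79.67 tilt [ 0.0095 -0.0054] turn 0.02 shift [ 66.7 254.6   4.8] w 0.08536045754124959 t 10.05
360 378 (((557.6380615234375, -363.76007080078125), 16.235090255737305), array([ 558.9, -364.9,   70. ]), 184)
[51.1 70.5 71.7 72.8]
```

Request:
play_rows --moves '[10.5,42,0,0,10.5,42,0,0,10.5,42,0,0,10.5,42,0,0,10.5,42,0,0,10.5,42,0,0,0,0,0,0,0,0,0,0]'

```text
time_s: 10.9
ee_pos: [0.543, -0.1014, 0.0691]
eef_rot: [-0.001, 0.088, 0.996, 0.0]
contact_force: [0.3, -0.9, -0.2]
gripper_width: 0.0846
gripper_force: 0.0
```

```bash
python3 go.py 544.1 -102.9 -12 79.65
```

```text
cur [ 543.  -101.4   69.1] yaw 79.87 tilt [-0.001   0.0003] turn 0.22 shift [-1.4 -1.3 81.1] w 0.08463262483871746 t 10.9
```

Request:
play_rows --moves '[-1.4,-1.3,30,0,0,0,30,0,0,0,21,0,0,0,0,0,0,0,0,0]'

```text
time_s: 11.4
ee_pos: [0.5443, -0.1063, -0.0112]
eef_rot: [-0.0, 0.091, 0.996, -0.001]
contact_force: [0.6, -0.2, 0.8]
gripper_width: 0.085
gripper_force: 0.0
```

Request:
play_rows --moves '[0,0,0,0,0,0,0,0,0,0,0,0,0,0,0,0,0,0,0,0,0,0,0,0,0,0,0,0]' --fingers 15

```text
time_s: 12.1
ee_pos: [0.5454, -0.1044, -0.0104]
eef_rot: [0.001, 0.09, 0.996, 0.0]
contact_force: [-0.7, 0.6, 5.8]
gripper_width: 0.0252
gripper_force: 58.8
```

Request:
play_rows --moves '[0,0,-35,0,0,0,-45,0,0,0,0,0,0,0,0,0]'

```text
time_s: 12.5
ee_pos: [0.5452, -0.1044, 0.0695]
eef_rot: [0.001, 0.09, 0.996, 0.0]
contact_force: [-0.7, -0.5, -1.9]
gripper_width: 0.0256
gripper_force: 59.0
```

```bash
python3 go.py 497.6 -349.9 60 79.65
```

```text
cur [ 545.2 -104.4   69.5] yaw 79.7 tilt [0.002  0.0005] turn 0.05 shift [   2.7 -250.1    9.3] w 0.025571807274626886 t 12.5
```

Request:
play_rows --moves '[0.5,-42,0,0,0.5,-42,0,0,0.5,-42,0,0,0.5,-42,0,0,0.5,-41,0,0,0.2,-41,9,0,0,0,0,0,0,0,0,0]'

```text
time_s: 13.3
ee_pos: [0.4948, -0.3505, 0.0575]
eef_rot: [-0.002, 0.092, 0.996, 0.001]
contact_force: [0.9, 0.5, -0.9]
gripper_width: 0.0255
gripper_force: 59.2
```

Request:
play_rows --moves '[0,0,20,0,0,0,15,0,0,0,0,0,0,0,0,0]'

```text
time_s: 13.7
ee_pos: [0.4971, -0.3488, 0.0241]
eef_rot: [-0.001, 0.089, 0.996, 0.0]
contact_force: [-0.8, -0.9, -0.1]
gripper_width: 0.0256
gripper_force: 59.2
```

```bash
python3 vc.py; python3 go.py 497.6 -349.9 0 79.65
```

```text
391 311 327 319.0 pred axis col 319.6 y/z front [-365.   61.]
392 311 327 319.0 pred axis col 319.5 y/z front [-361.   54.]
393 311 327 319.0 pred axis col 319.5 y/z front [-362.   53.]
394 311 327 319.0 pred axis col 319.5 y/z front [-361.   50.]
395 312 326 319.0 pred axis col 319.5 y/z front [-362.   48.]
396 312 326 319.0 pred axis col 319.5 y/z front [-360.   44.]
397 313 325 319.0 pred axis col 319.4 y/z front [-359.   41.]
398 314 323 318.5 pred axis col 319.5 y/z front [-362.   42.]
cur [ 497.6 -349.4   24.9] yaw 79.74 tilt [0.0001 0.0002] turn 0.09 shift [-0.1 -0.5 24.9] w 0.025149821092366523 t 13.75
```

Request:
play_rows --moves '[-1.0,-0.6,0,0,0,0,5,0,0,0,4,0,0,0,0,0]'

```text
time_s: 14.15
ee_pos: [0.4976, -0.3504, 0.0151]
eef_rot: [-0.0, 0.09, 0.996, 0.0]
contact_force: [0.0, -0.0, -0.2]
gripper_width: 0.0255
gripper_force: 59.2
```

Request:
play_rows --moves '[0,0,3,0,0,0,3,0,0,0,0,0]'

```text
time_s: 14.45
ee_pos: [0.4977, -0.3505, 0.0092]
eef_rot: [-0.0, 0.09, 0.996, 0.0]
contact_force: [-0.5, 0.4, -0.7]
gripper_width: 0.0255
gripper_force: 59.2
```

Request:
play_rows --moves '[0,0,4,0,0,0,3,0,0,0,2,0,0,0,0,0]'

```text
time_s: 14.85
ee_pos: [0.4978, -0.3505, 0.0003]
eef_rot: [-0.0, 0.09, 0.996, 0.0]
contact_force: [-0.2, 0.2, -0.4]
gripper_width: 0.0256
gripper_force: 59.2
```

Request:
play_rows --moves '[0,0,0.5,0,0,0,0,0]'

```text
time_s: 15.05
ee_pos: [0.4981, -0.3508, 0.0003]
eef_rot: [0.0, 0.09, 0.996, 0.0]
contact_force: [0.1, -0.0, -0.1]
gripper_width: 0.0254
gripper_force: 59.2
```

Request:
play_rows --moves '[0,0,0,0,0,0,0,0,0,0,0,0,0,0,0,0]' --fingers 60

```text
time_s: 15.45
ee_pos: [0.4981, -0.3508, 0.0004]
eef_rot: [0.0, 0.09, 0.996, 0.0]
contact_force: [0.1, -0.3, 0.5]
gripper_width: 0.06
gripper_force: 0.0
```

Request:
play_rows --moves '[0,0,-25,0,0,0,-45,0,0,0,-40,0,0,0,0,0]' --fingers 85

```text
time_s: 15.85
ee_pos: [0.5013, -0.3537, 0.1166]
eef_rot: [0.005, 0.09, 0.996, -0.002]
contact_force: [-0.6, -1.8, 0.5]
gripper_width: 0.085
gripper_force: 0.0
```

```bash
python3 go.py 501.5 252.8 110 82.5
```

```text
cur [ 501.3 -353.7  116.6] yaw 79.66 tilt [ 0.0097 -0.0049] turn -2.84 shift [ 79.  601.4   3.6] w 0.08500966796392286 t 15.85
```

Request:
play_rows --moves '[0,0,0,-2.8,5.8,46,0,0,5.8,46,0,0,5.8,46,0,0,5.8,46,0,0,5.8,46,0,0,5.8,46,0,0,5.8,46,0,0]'

```text
time_s: 16.65
ee_pos: [0.4994, -0.0242, 0.1101]
eef_rot: [0.0, 0.066, 0.998, 0.0]
contact_force: [1.1, -0.0, 0.8]
gripper_width: 0.0852
gripper_force: 0.0
```

Request:
play_rows --moves '[5.8,46,0,0,5.8,46,0,0,5.8,46,0,0,5.8,46,0,0,5.8,46,0,0,5.8,46,0,0,0,0,0,0,0,0,0,0]'

```text
time_s: 17.45
ee_pos: [0.5007, 0.2529, 0.1094]
eef_rot: [-0.0, 0.064, 0.998, -0.001]
contact_force: [-0.0, -0.8, -0.1]
gripper_width: 0.085
gripper_force: 0.0
```

```bash
python3 go.py 501.5 252.8 7 82.5; python3 - <<'E'
from h import *
from meas2 import capT
T=snap('top');S=snap('side')
for n,X in(('h1',(.5602,-.3616,.07)),('h0',(.4974,-.350,.07))):
    for nm,s in(('T',T),('S',S)):
        u,v=np.round(proj(s,[X])[0]).astype(int); print(n,nm,u,v,capT(s,u,v,.07,.006))
im=S['color']; cv2.imwrite('pics/ck.png',np.hstack([cv2.resize(im[340:440,280:400],(400,333)),cv2.resize(im[130:255,200:350],(400,333))]))
Q=cloud(S); m=(Q[...,2]>.068)&(Q[...,2]<.085)&(np.hypot(Q[...,0]-.5,Q[...,1]-.25)<.065); print('bar',m.sum())
E
```

```text
cur [500.7 252.9 109.4] yaw 82.65 tilt [-0.001  -0.0011] turn 0.15 shift [ -0.8   0.2 102.4] w 0.08504546062235165 t 17.45
h1 T 483 251 (((558.5877075195312, -362.7561950683594), 13.881328582763672), array([ 558.6, -362.7,   70. ]), 93)
h1 S 360 378 (((560.850341796875, -365.46728515625), 17.063243865966797), array([ 559.9, -364.4,   70. ]), 214)
h0 T 479 276 (((498.625244140625, -351.3186340332031), 14.060341835021973), array([ 497.6, -351. ,   70. ]), 91)
h0 S 320 380 (((496.76336669921875, -353.2356872558594), 16.280515670776367), array([ 496.8, -353.1,   70. ]), 218)
bar 281
```

View pics/ck.png

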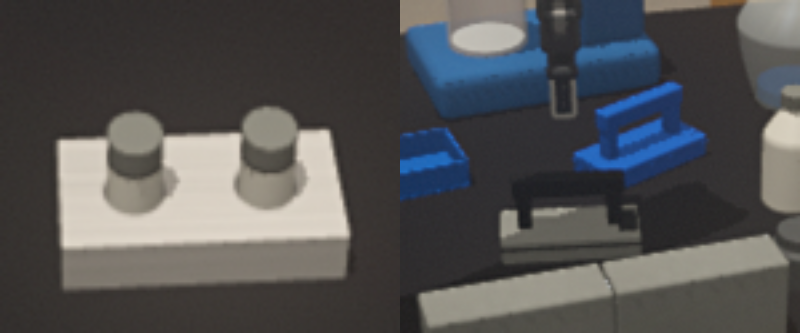

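The picture shows both vials upright and seated at (135,160) and (268,155). The grey monitor with its black bar is at (570,215), under the gripper. Next is the handle grasp.

Request:
play_rows --moves '[-0.8,0,35,0,0,0,35,0,0,0,20,0,0,0,12,0,0,0,0,0,0,0,0,0]'

```text
time_s: 18.15
ee_pos: [0.5032, 0.2514, 0.0092]
eef_rot: [0.001, 0.066, 0.998, 0.0]
contact_force: [0.3, 0.4, 0.8]
gripper_width: 0.0853
gripper_force: 0.0
```

Request:
play_rows --moves '[0,0,0,0,0,0,0,0,0,0,0,0,0,0,0,0,0,0,0,0,0,0,0,0,0,0,0,0,0,0,0,0]' --fingers 8

```text
time_s: 18.95
ee_pos: [0.5022, 0.2522, 0.0083]
eef_rot: [-0.0, 0.065, 0.998, 0.0]
contact_force: [-1.1, 0.9, -0.5]
gripper_width: 0.017
gripper_force: 62.4
```

Request:
play_rows --moves '[0,0,-10,0,0,0,-20,0,0,0,-30,0,0,0,-30,0,0,0,-30,0,0,0,-20,0,0,0,-10,0,0,0,0,0]'

```text
time_s: 19.75
ee_pos: [0.503, 0.2519, 0.1596]
eef_rot: [0.001, 0.066, 0.998, 0.001]
contact_force: [-0.2, 0.6, -3.2]
gripper_width: 0.0171
gripper_force: 62.0
```

```bash
cat > mon.py <<'E'
from h import *
import sys
# monitor in side view: all points of box near TCP below grip
st=bot.get_state();e=np.array(st['ee_pos']);s=snap('side');Q=cloud(s)
m=(np.hypot(Q[...,0]-e[0],Q[...,1]-e[1])<.085)&(Q[...,2]<e[2]+.035)&(Q[...,2]>e[2]-.025)
p=Q[m]*1000; g=p[:,2]
print('tcp',np.round(e*1000,1),'n',len(p),'z pct',np.round(np.percentile(g,[1,5,50,95,99]),1))
L=p[p[:,0]<e[0]*1000-35];Rr=p[p[:,0]>e[0]*1000+35]
for n,k in(('left',L),('right',Rr)): print(n,len(k),'zmin/zmax pct',np.round(np.percentile(k[:,2],[2,98]),1))
print('x range',np.round(np.percentile(p[:,0],[.5,99.5]),1))
E
python3 mon.py; python3 go.py 528.9 -355.8 158 79.65
```

```text
tcp [503.  251.9 159.6] n 1108 z pct [154.5 157.3 176.5 183.  192.6]
left 274 zmin/zmax pct [154.7 193. ]
right 224 zmin/zmax pct [155.3 191.8]
x range [436.2 565.7]
cur [502.2 251.5 158.1] yaw 82.47 tilt [-0.0001 -0.0001] turn 2.82 shift [-1.354e+02 -5.926e+02  2.000e-01] w 0.017163926508061 t 19.8
```

Request:
play_rows --moves '[0,0,0,2.8,-4,-18,0,0,-8,-35,0,0,-8,-35,0,0,-8,-35,0,0,-8,-35,0,0,-8,-35,0,0,-8,-35,0,0]'

```text
time_s: 20.6
ee_pos: [0.5111, 0.0154, 0.1569]
eef_rot: [-0.001, 0.09, 0.996, -0.0]
contact_force: [1.0, 0.3, -2.0]
gripper_width: 0.0172
gripper_force: 62.0
```

Request:
play_rows --moves '[-8,-35,0,0,-8,-35,0,0,-8,-35,0,0,-8,-35,0,0,-8,-35,0,0,-8,-35,0,0,-8,-35,0,0,-8,-35,0,0]'

```text
time_s: 21.4
ee_pos: [0.5235, -0.2707, 0.1569]
eef_rot: [-0.001, 0.09, 0.996, 0.0]
contact_force: [0.3, 0.0, -3.0]
gripper_width: 0.0171
gripper_force: 62.0
```

Request:
play_rows --moves '[-8,-35,0,0,-6,-25,0,0,-3,-12,0,0,0,0,0,0,0,0,0,0,0,0,0,0]'

```text
time_s: 22.0
ee_pos: [0.5298, -0.3402, 0.1579]
eef_rot: [-0.0, 0.089, 0.996, 0.001]
contact_force: [0.2, 0.6, -2.5]
gripper_width: 0.0171
gripper_force: 62.0
```

```bash
python3 mon.py; python3 go.py 528.9 -355.8 88 79.65
```

```text
tcp [ 529.8 -340.2  157.9] n 2998 z pct [153.1 156.3 174.9 178.3 189.7]
left 783 zmin/zmax pct [154.  188.4]
right 565 zmin/zmax pct [154.2 189.8]
x range [462.2 593.2]
cur [ 529.9 -340.4  158.1] yaw 79.84 tilt [0.0002 0.0016] turn 0.19 shift [ -1.8 -15.4  70.1] w 0.016954923738585356 t 22.05
```

Request:
play_rows --moves '[-2.5,-8,10,0,-1,-7.5,20,0,0,0,10,0,0,0,0,0,0,0,0,0]'

```text
time_s: 22.55
ee_pos: [0.5301, -0.358, 0.1182]
eef_rot: [-0.0, 0.09, 0.996, 0.0]
contact_force: [0.3, -0.6, -2.9]
gripper_width: 0.0172
gripper_force: 61.8
```

```bash
python3 go.py 528.9 -355.8 88 79.65; cat > mc.py <<'E'
from h import *
st=bot.get_state();e=np.array(st['ee_pos']);s=snap('side');Q=cloud(s)
zt=e[2]-.008+.024
m=(np.hypot(Q[...,0]-e[0],Q[...,1]-e[1])<.09)&(abs(Q[...,2]-zt)<.006)
v,u=np.nonzero(m); z0=np.median(Q[m][:,2]); k=np.zeros((480,640),np.uint8);k[m]=1
k=cv2.morphologyEx(k,cv2.MORPH_OPEN,np.ones((2,2)));v,u=np.nonzero(k)
p=plane(s,np.c_[u,v],z0);print('box top z',round(z0*1000,1),cv2.minAreaRect(p[:,:2].astype(np.float32)*1000))
lo=(np.hypot(Q[...,0]-e[0],Q[...,1]-e[1])<.09)&(Q[...,2]<zt-.005)&(Q[...,2]>zt-.04)
f=Q[lo]*1000;print('front y lower edge z pct',np.round(np.percentile(f[:,2],[1,3,10]),1))
im=s['color'][250:450,230:450];cv2.imwrite('pics/fin.png',cv2.resize(im,(660,600)))
E
python3 mc.py
```

```text
cur [ 530.1 -358.   118.2] yaw 79.71 tilt [-0.0002  0.0005] turn 0.06 shift [ 1.6  1.9 30.2] w 0.017210501208703176 t 22.55
box top z 135.6 ((529.291748046875, -363.3301696777344), (67.94280242919922, 129.60501098632812), 80.03559875488281)
front y lower edge z pct [112.3 113.1 114.8]
```

View pics/fin.png

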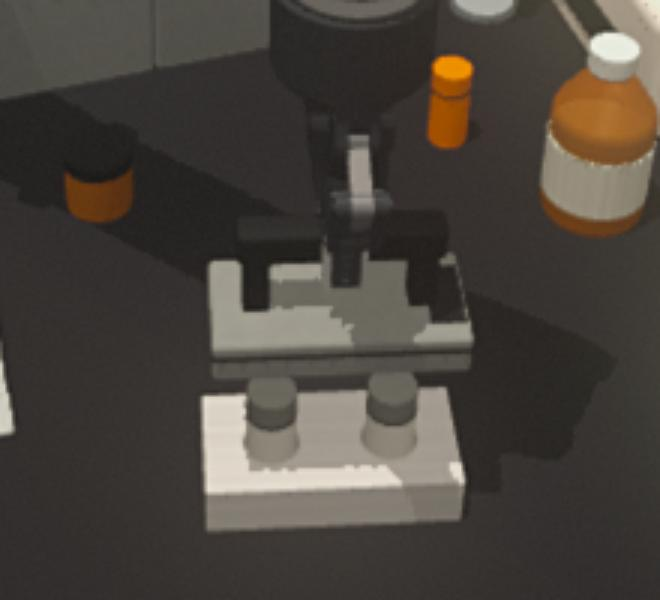

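Request:
play_rows --moves '[1,2.3,0,0,0,0,6,0,0,0,8,0,0,0,6,0,0,0,0,0,0,0,0,0]'

```text
time_s: 23.2
ee_pos: [0.5292, -0.3559, 0.0979]
eef_rot: [-0.0, 0.09, 0.996, 0.0]
contact_force: [0.6, -0.2, -2.0]
gripper_width: 0.0169
gripper_force: 61.9
```

```bash
python3 mc.py;python3 go.py 528.9 -355.8 88 79.65
```

```text
box top z 115.4 ((528.5669555664062, -361.0513000488281), (67.83192443847656, 129.08779907226562), 79.1435775756836)
front y lower edge z pct [91.9 92.5 94.5]
cur [ 529.4 -356.1   98.3] yaw 79.68 tilt [-0.     -0.0001] turn 0.03 shift [ 0.5  0.3 10.3] w 0.016807533284969558 t 23.25
```

Request:
play_rows --moves '[0,1,4,0,0,0,4,0,0,0,2,0,0,0,0,0,0,0,0,0,0,0,0,0,0,0,0,0,0,0,0,0]'

```text
time_s: 24.05
ee_pos: [0.5296, -0.3551, 0.0884]
eef_rot: [0.0, 0.09, 0.996, -0.0]
contact_force: [-1.0, 0.5, -2.7]
gripper_width: 0.017
gripper_force: 62.0
```

```bash
python3 mc.py;python3 go.py 528.9 -355.8 88 79.65; python3 -c "
from rig import bot,job
s=bot.get_state();print(s['gripper_force'],abs(s['joint_vel']).max(),s['contact_force'])"
```

```text
box top z 105.9 ((528.8533935546875, -360.2638854980469), (67.76921081542969, 129.21401977539062), 79.0572280883789)
front y lower edge z pct [65.  67.5 84.3]
cur [ 529.6 -355.1   88.4] yaw 79.68 tilt [ 0.0002 -0.    ] turn 0.03 shift [ 0.6 -0.9  0.4] w 0.016928633095306848 t 24.1
61.97886943817139 0.0016085315050322288 [-0.15447544  0.19852144 -2.54733955]
```

Underside ≈81 mm, so about 11 mm above the caps. It is centred, level and still, so I'm handing it in.

```bash
python3 -c "
from rig import job
print(job.finish_job())"
```

```text
the job is handed in; nothing more can be done
None
```

I handed the job in at about 24 s, with no verdict returned: both vials looked seated and upright, and the monitor was held still and level about 11 mm above the caps, centred within a few mm.

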